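Park the coarse ring of a coarse-fine supply control

TASK

The lesson is over: park the coarse control of the bench supply. Grip the large outer ring, press it down so that its nib passes under the dark steel guard, turn it anticlockwise (seen from above) into the open notch beyond the guard, feeling for the sprung end stop there and never forcing the nib against guard or stop, then let the ring spring fully up in the notch and let go. The small fine knob in its middle must stay as it is set, and nothing else on the bench may be disturbed.

Things in the scene. Friction and masses are not known exactly. Their poses are not given: they have to be found in the camera images.
- supply: Bench supply, fixed to the table: grey box 240 x 290 mm, flat blue panel on top 75 mm above the table. Origin under its centre at table level, z up. The dual control stands on the panel, its vertical axis through the origin. Guard and scale lie within 70 mm of the axis; all else on the panel is over 75 mm away and at most 41 mm above the panel.
- coarse_center (a point): Point on the control's axis, 40 mm above the panel with the ring up; moves down with it. Coarse ring, black plastic: a drum 58 mm in diameter, 26 to 54 mm above the panel, to be gripped from above across it at any yaw; under it a skirt 84 mm in diameter, 10 to 26 mm above the panel, on which fingertips can bear. Fluted soft grip; friction 0.25 N m.
- coarse_nib (a point): Point on the nib, 53 mm from the axis, at mid thickness. The nib is an aluminium finger 8 mm wide and 5 mm thick that sticks out of the ring's skirt to 55 mm from the axis, 10 to 15 mm above the panel when the ring is up.
- guard_about (a point): Rough place of the guard's middle, on its top; the real one is up to 7 mm to either side along the nib's path (seen, not measured). Steel guard: a strip over the nib's path 45 to 57 mm from the axis, 11 to 16.5 mm above the panel, 21 mm long, then an open notch 14 mm long, then the end stop, a sprung steel block (2 N, then 4 N per mm). The nib passes under the strip when pressed down 4.5 mm or more.
- coarse_ring (a joint): Angle of the coarse ring, rad, growing anticlockwise seen from above; 0.12 to 0.42 at the start. With the ring up the nib meets the guard at 0.50 to 0.74; it meets the end stop 0.69 further on, at 1.19 to 1.43. In the last 0.1 before the stop it is clear of the strip and can rise. Nib and guard or stop may press on one another with at most 10 N (0.5 N m on top of the friction).
- coarse_press (a joint): How far the coarse ring is pressed down, m: 0 up, 0.007 at the bottom, where it stands hard. Its return spring pushes up with 4 N at 0, 7.6 N at 0.0045 and 9.6 N at 0.007.
- fine_mark (a point): Rim end of the black line on top of the fine knob, 18 mm from the axis, 75 mm above the panel. The fine knob is an aluminium disc 38 mm in diameter, 57 to 75 mm above the panel, on the same axis just above the coarse drum; it does not sink with the ring and turns at the slightest touch.
- plug: white round plug adapter, 38 mm diameter, 40 mm tall, standing on the supply's panel, origin under its foot; a bystander
- shunt: grey terminal block 50 x 30 x 16 mm with two brass studs (22 mm tall in all), lying on the supply's panel, origin under its centre; a bystander
- multimeter: grey hand multimeter 150 x 75 x 30 mm lying on the table, origin under its centre; a bystander
- screwdriver: screwdriver with black handle lying on the table; a bystander
- lamp_holder: lamp bulb in a white ceramic holder, 56 mm diameter, 104 mm tall, standing on the table, origin under its foot; a bystander
- tool_tray: open grey tool tray 120 x 220 x 60 mm with raised arms to 104 mm, on the table, origin under its centre; a bystander

How it is judged:
By the outcome, as a careful person would: the job done as asked, in the order asked, and still so for the second after the job is handed in, with the robot touching nothing.
It also fails if it takes over 64 s, if anything falls off the work surface, if the arm or the gripper's body presses on something with over 40 N, if the wrist force passes 120 N, or if a joint passes its speed limit or range.

ROBOT

A 6-joint arm with a two-finger parallel gripper is mounted at the origin on the work surface. World frame = base frame: x ahead of the robot, y to its left, z up, the work surface at z = 0. Lengths are in m, angles in rad, forces in N, time in s.
With the tool pointing down it reaches from about 0.375 to 0.9 m from the base axis. Payload 3.1 kg.
Tool frame: the origin (TCP) lies at the very end of the fingers, on their centre line; the grasp point (between the pads) lies 19 mm behind it (manip.hold_point_z is the distance from the TCP to the grasp point, in m); y points along the fingers, z is the direction in which the jaws open and shut, and the axes are right-handed (so a half turn about y gives the same grasp; the last joint's range is limited). The gripper opens to 85 mm and grips with 20 to 120 N. Pads are 22 mm wide; open, the fingers measure 114 mm over their backs; the gripper's body (76 mm by 85 mm) begins 54 mm behind the grasp point. The pads swing forward as they close: fully open they stand 13 mm farther back than shut.
Start: joints at [1.046, 0.527, 1.433, -0, 1.181, -0.178], TCP at [0.212, 0.588, 0.231] pointing down, gripper open.
Joint ranges: [-3.08, 3.08], [-0.75, 2.2], [0.22, 2.44], [-1.43, 4.57], [0, 2.65], [-2.85, 2.85]. Speed limits (rad/s): [2.79, 2.79, 3.14, 3.14, 3.14, 3.14].

INTERFACE

Orientations are given as a unit quaternion [x, y, z, w].
In Python, from station import manip, eyes, workorder gives the robot as it stands. The module is installed in compiled form; this text tells all that it offers.
- The arm moves only by the shell command python3 -m jog 'ROWS' [OPENING] [FORCE]. ROWS is JSON, a list of rows, each a list of 2 entries, a list of its own where there are three numbers: the shift along the tool's x, y, z in cm, then the turn about the tool's y in rad. A call has 1 to 20 rows; each row is the pose to reach, as a shift and turn from the pose commanded when the call began, along the tool's axes at that moment; what a row does not reach only later rows make up. A row lasts 1/12 s, in which the tool goes at most 41.7 mm and 7.16 degrees, less where a joint would pass 70% of its speed; a pose out of reach is approached as far as the arm can. A call with a gripper value outside its range is refused whole. OPENING is the finger opening in cm, from 0 to 8.54, set as the call begins (- or left out, the last holds). The fingers move at their own pace and stop on an object; FORCE is the grip in N (left out, the last holds). Time passes only in rows, so rows that repeat a pose let the fingers close. It gives the time, the measured TCP pose, the force and the opening at its end, in the units of the state.
- manip.sense(): the state, without advancing time (a new reading comes with each control period).
- eyes.snapshot(name): name is "scene" or "side" or "wrist"; returns a dict with "frame" (480x640x3 uint8, red, green, blue), "vfov" (degrees; the focal length in pixels is half the picture's height over the tangent of half this angle, whatever the lens; pixels are square), "cx", "cy" (the principal point, pixels), "rvec" (rotation vector, rad) and "tvec" (3), from world to camera coordinates, as OpenCV has them. Camera axes: x right, y down, z forward; pixel columns grow to the right and rows downward; lengths in m; the calibration is good to about 2 mm. A picture is of the moment at which its call begins. There is no depth.
- workorder.sign_off(): hands the job in, once; it reports no verdict.
The state is a dict: "t": time; "q": joint angles; "qd": joint speeds; "tau": joint torques, N m; "tcp_pos": TCP position; "tool_rot": TCP orientation; "force": force on the tool from outside, world axes, zero at the start; "ft_torque": the same for the moment, N m; "finger_gap": opening from 0.0 (shut) to 1.0 (fully open).
Only numpy, scipy, OpenCV 4.12 (cv2) and the standard library are available. Lean on these libraries where they do the work, as an engineer would, in place of code of your own. Each camera call takes 0.05 s, during which the arm holds its last target. There are 200 camera calls.

## Working session

There is one attempt and no reset: what is moved stays moved. The work goes in short steps, Python scripts to look and compute and a shell command to move; the robot and the scene stay as the last step left them, time stands still between calls to the robot, and variables do not carry over. Pictures are saved under pics/ and viewed, about 8 in all and at most 12, crops included, and the job is handed in when it is done.

```bash
mkdir -p pics; cat > h.py <<'E'
import numpy as np, cv2
from scipy.spatial.transform import Rotation as R
from station import manip, eyes, workorder
def snap(n,save=None):
    s=eyes.snapshot(n)
    if save: cv2.imwrite('pics/'+save,s['frame'][:,:,::-1])
    return s
def K(s):
    f=240/np.tan(np.radians(s['vfov'])/2); return f,s['cx'],s['cy']
def ray(s,u,v):
    f,cx,cy=K(s); Rm=R.from_rotvec(np.ravel(s['rvec'])).as_matrix(); t=np.ravel(s['tvec'])
    return -Rm.T@t, Rm.T@np.array([(u-cx)/f,(v-cy)/f,1])
def onz(s,u,v,z):
    o,d=ray(s,u,v); return o+d*(z-o[2])/d[2]
def proj(s,p):
    f,cx,cy=K(s); c=R.from_rotvec(np.ravel(s['rvec'])).as_matrix()@np.array(p)+np.ravel(s['tvec'])
    return c[0]/c[2]*f+cx,c[1]/c[2]*f+cy
E
python3 - <<'E'
from h import *
st=manip.sense(); print(st, manip.hold_point_z)
print(R.from_quat(st['tool_rot']).as_matrix().round(3))
a=snap('scene','a.png');b=snap('side','b.png');c=snap('wrist','c.png')
for s in (a,b,c): print(s['vfov'],s['cx'],s['cy'],ray(s,320,240))
E
```

```text
{'t': 0.0, 'q': array([ 1.04548566e+00,  5.28475128e-01,  1.43389481e+00, -7.46561604e-06,
        1.18135047e+00, -1.78531918e-01]), 'qd': array([-1.74954273e-03, -2.41035535e-04,  8.34934164e-05,  2.57287990e-04,
        8.85227862e-04, -5.84997438e-04]), 'tau': array([-1.29702290e-03, -4.42351270e+01, -1.78021359e+01, -3.04590694e-04,
        8.65512702e-03, -3.81462712e-06]), 'tcp_pos': array([0.21205592, 0.58718379, 0.23033047]), 'tool_rot': array([ 0.69721099, -0.12224736,  0.12173332, -0.69579697]), 'force': array([-0.85651022, -0.36613866, -0.37195832]), 'ft_torque': array([-0.06212711,  0.01230224,  0.01043554]), 'finger_gap': 0.9975775121905914} 0.0187
[[ 0.94  -0.001  0.34 ]
 [-0.34  -0.002  0.94 ]
 [-0.    -1.    -0.002]]
55.836561579321 325.32415339309404 241.3668921067386 (array([0.88845893, 0.44200956, 0.95962616]), array([-0.3732499 , -0.44578734, -0.81369862]))
44.57987742107143 323.8373781606271 238.8881509704538 (array([0.25055356, 1.28861598, 1.21145552]), array([ 0.16783464, -0.74445524, -0.64626967]))
67.50354500969821 320.35062859417286 237.4617369815011 (array([0.14827652, 0.6103557 , 0.37287364]), array([ 0.26247473, -0.09762719, -0.96001398]))
```

View pics/a.png

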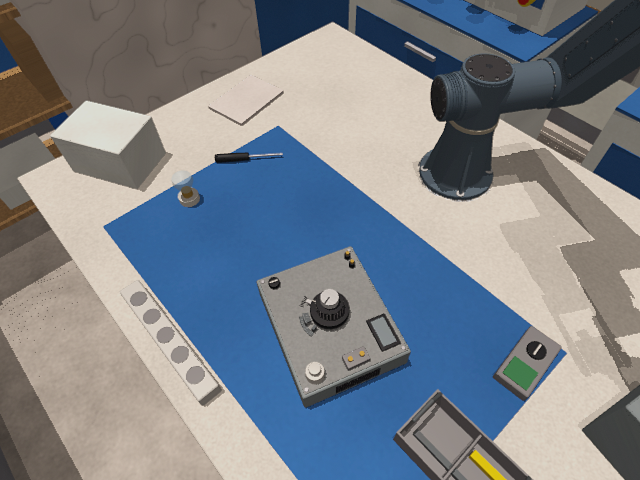

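View pics/b.png

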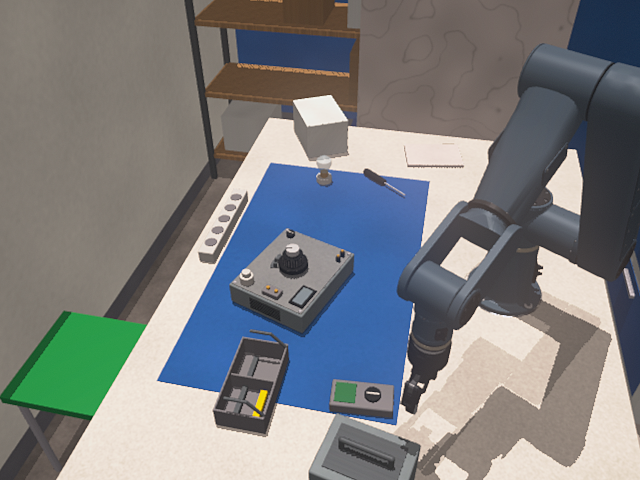

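Both views show the supply with its control: the knob top is near (330,297) in the scene view and (293,248) in the side view. I'll enlarge both.

```bash
python3 - <<'E'
from h import *
a=cv2.imread('pics/a.png')[255:355,280:380]; b=cv2.imread('pics/b.png')[215:295,253:333]
cv2.imwrite('pics/ab.png',np.hstack([cv2.resize(a,(400,400),interpolation=2),cv2.resize(b,(400,400),interpolation=2)]))
A=snap('scene');B=snap('side')
for s,w in((A,(329.5,297)),(B,(293,248))):
    print(onz(s,*w,.150))
E
```

```text
[0.59650556 0.11707046 0.15      ]
[0.59174093 0.11487243 0.15      ]
```

View pics/ab.png

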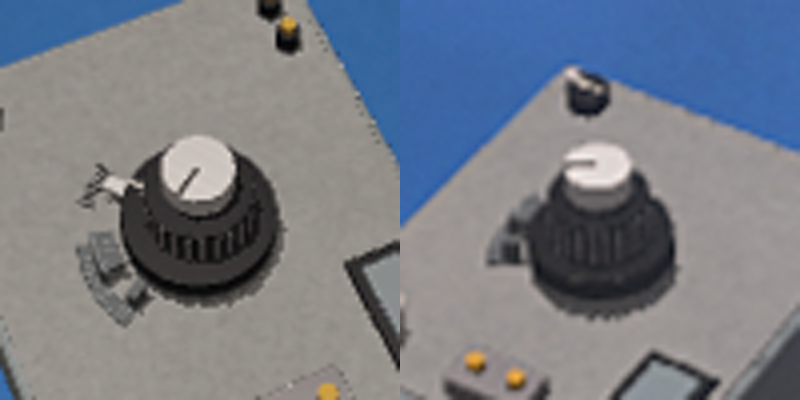

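The scene crop shows the knob's top disc at about (329.3,296.3), and the side crop shows it at (292.6,247.4). The nib sticks out to the upper left and the guard is just anticlockwise of it. Next I move above it for a look with the wrist camera.

```bash
python3 -m jog '[[[51.9,-4,-31.3],0],[[51.9,-4,-31.3],0],[[51.9,-4,-31.3],0],[[51.9,-4,-31.3],0],[[51.9,-4,-31.3],0],[[51.9,-4,-31.3],0],[[51.9,-4,-31.3],0],[[51.9,-4,-31.3],0],[[51.9,-4,-31.3],0],[[51.9,-4,-31.3],0],[[51.9,-4,-31.3],0],[[51.9,-4,-31.3],0],[[51.9,-4,-31.3],0],[[51.9,-4,-31.3],0],[[51.9,-4,-31.3],0],[[51.9,-4,-31.3],0],[[51.9,-4,-31.3],0],[[51.9,-4,-31.3],0],[[51.9,-4,-31.3],0],[[51.9,-4,-31.3],0]]' 8.54 40
python3 - <<'E'
from h import *
st=manip.sense(); print(st['tcp_pos'],st['q'],st['force'],st['ft_torque'],st['finger_gap'])
print(R.from_quat(st['tool_rot']).as_matrix().round(3))
snap('wrist','w1.png')
E
```

```text
t: 1.92
tcp_pos: [0.593, 0.1184, 0.2713]
tool_rot: [-0.697, 0.122, -0.121, 0.697]
force: [-0.4, -0.4, -0.5]
finger_gap: 0.997
[0.59300157 0.11839059 0.27126664] [ 1.23434791e-02  4.58304035e-01  1.43855044e+00  2.20734092e-04
  1.24556241e+00 -1.21367741e+00] [-0.39901519 -0.35203629 -0.48323819] [0.06492482 0.00554213 0.02221775] 0.9971146615364559
[[ 0.941 -0.001  0.338]
 [-0.338  0.     0.941]
 [-0.001 -1.    -0.   ]]
```

View pics/w1.png

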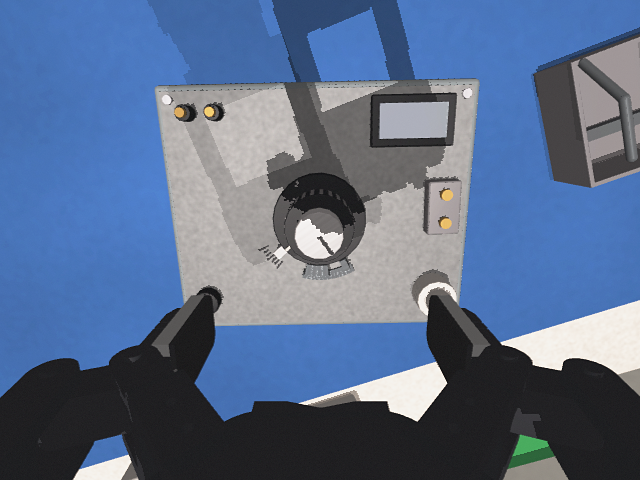

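The wrist view shows the nib at about (272,256) and the guard at about (330,270). The fine knob's top is near (320,237) and the supply's edges run nearly square with the image. I'll enlarge the control to measure angles.

```bash
python3 - <<'E'
from h import *
a=cv2.imread('pics/w1.png')[165:295,250:380]
cv2.imwrite('pics/w1c.png',cv2.resize(a,(780,780)[:2] if 0 else (600,600),interpolation=2))
E
```

```text
(no output)
```

View pics/w1c.png

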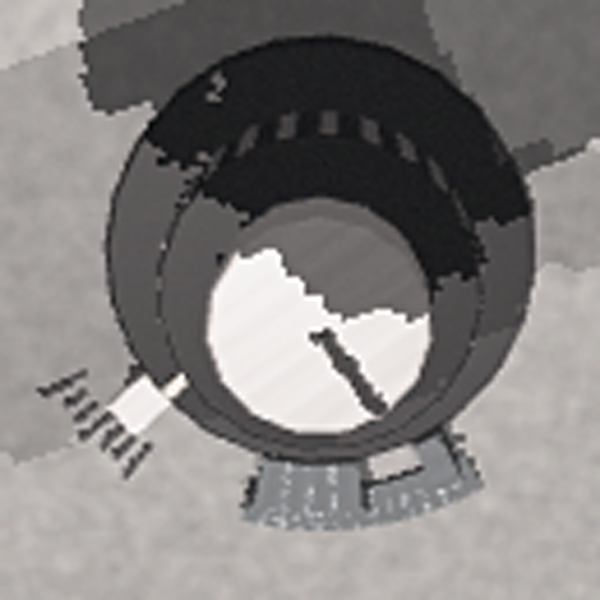

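```bash
python3 - <<'E'
from h import *
w=snap('wrist');A=snap('scene');B=snap('side')
k=130/600; P=lambda x,y,z: onz(w,250+(x+.5)*k-.5,165+(y+.5)*k-.5,z)
c=P(321,323,.15); a=onz(A,329.1,296.1,.15); b=onz(B,292.5,247.3,.15)
print('axis',c,a,b)
# skirt: x 107..535, y ~38..; 
print('skirt l/r',P(107,250,.101),P(535,250,.101), 'mid',(P(107,250,.101)+P(535,250,.101))/2,'far y',P(320,35,.101))
Pc=lambda n,x,y,z:(lambda d:print(n,'r',np.hypot(*d)*1e3,'ang',np.arctan2(d[1],d[0])))((P(x,y,z)-c)[:2])
Pc('fine',383,412,.15)
Pc('nib out',117,424,.09);Pc('nib in',152,390,.09);Pc('nibA',105,412,.09);Pc('nibB',128,437,.09)
Pc('g0out',245,522,.0915);Pc('g0in',257,470,.0915)
Pc('g1in',362,470,.0915);Pc('g1out',367,510,.0915)
Pc('stop in',422,445,.0915);Pc('stop end',482,485,.0915)
f,cx,cy=K(w)
E
```

```text
axis [0.59730514 0.11572648 0.15      ] [0.5957269  0.11501046 0.15      ] [0.59382946 0.11230578 0.15      ]
skirt l/r [0.58219872 0.07703896 0.101     ] [0.61014685 0.154911   0.101     ] mid [0.59617278 0.11597498 0.101     ] far y [0.5574531  0.12971079 0.101     ]
fine r 18.629917981470705 ang 0.2462762968350332
nib out r 56.91428742381131 ang -1.1817439251744692
nib in r 46.47703717991727 ang -1.1922741986449235
nibA r 57.04584675367817 ang -1.2436274448680378
nibB r 57.30768047004376 ang -1.1195498711025813
g0out r 61.33642803953198 ang -0.6101271948377034
g0in r 49.50291647242144 ang -0.6199503471781995
g1in r 48.34904317894673 ang -0.17289900899550187
g1out r 57.27214145888148 ang -0.18052699688887028
stop in r 46.91774245157422 ang 0.1096259645477292
stop end r 60.793593570364855 ang 0.23250493086129706
```

```bash
python3 -m jog '[[[0.4,0,-0.2],0.12],[[0.4,0,-0.2],0.24],[[0.4,0,-0.2],0.36],[[0.4,0,-0.2],0.48],[[0.4,0,-0.2],0.6],[[0.4,0,-0.2],0.72],[[0.4,0,-0.2],0.84],[[0.4,0,-0.2],0.96],[[0.4,0,-0.2],1.08],[[0.4,0,-0.2],1.2],[[0.4,0,-0.2],1.32],[[0.4,0,-0.2],1.44],[[0.4,0,-0.2],1.56],[[0.4,0,-0.2],1.7],[[0.4,0,-0.2],1.7],[[0.4,0,-0.2],1.7]]'
python3 -m jog '[[[0,1,0],0.12],[[0,2,0],0.24],[[0,3,0],0.36],[[0,4,0],0.48],[[0,5,0],0.6],[[0,6,0],0.72],[[0,7,0],0.84],[[0,7,0],0.96],[[0,7,0],1.08],[[0,7,0],1.2],[[0,7,0],1.32],[[0,7,0],1.44],[[0,7,0],1.56],[[0,7,0],1.7],[[0,7,0],1.7],[[0,7,0],1.7],[[0,7,0],1.7],[[0,7,0],1.7]]'
python3 - <<'E'
from h import *
st=manip.sense(); print(st['tcp_pos'],st['q'],st['force'],st['ft_torque'])
print(R.from_quat(st['tool_rot']).as_matrix().round(3))
snap('wrist','w2.png')
E
```

```text
t: 3.45
tcp_pos: [0.597, 0.114, 0.2714]
tool_rot: [0.369, -0.603, 0.603, -0.369]
force: [0.4, -0.4, 0.6]
finger_gap: 0.998
t: 4.95
tcp_pos: [0.5972, 0.1138, 0.2013]
tool_rot: [-0.21, -0.675, 0.675, 0.21]
force: [-0.5, 0.7, -0.5]
finger_gap: 0.996
[0.59720362 0.11382586 0.20134547] [ 4.74917518e-03  5.38900264e-01  1.50761088e+00 -4.41211371e-05
  1.09498938e+00  2.17814783e+00] [-0.49048722  0.67962543 -0.4961814 ] [-0.03511131 -0.0458086   0.00280275]
[[-0.824  0.    -0.567]
 [ 0.567 -0.    -0.824]
 [-0.    -1.    -0.   ]]
```

View pics/w2.png

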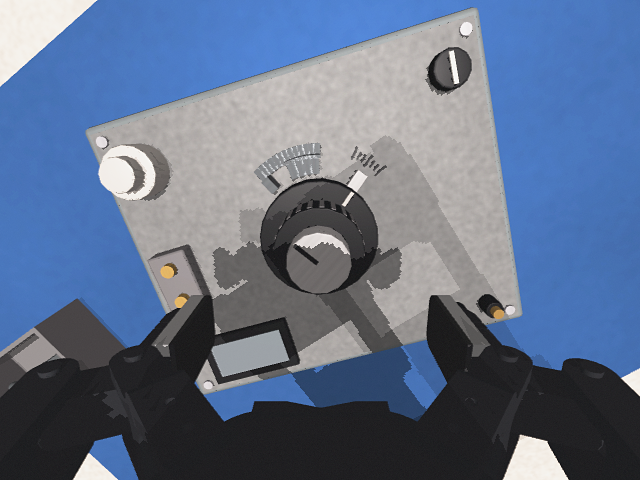

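The nib is at about (357,182), the guard strip at about (303,160) with the stop at about (268,180), and the knob top is centred near (319.5,262). The opposite camera yaw cancels calibration bias, so I recompute the axis and the angles.

```bash
python3 - <<'E'
from h import *
w=snap('wrist'); im=w['frame']
c=onz(w,319.5,261.5,.15); print('axis knob',c, 'skirt mid',(onz(w,260.5,237,.101)+onz(w,378,237,.101))/2,'skirt near',onz(w,319,179,.101))
st=manip.sense(); d=(np.array([.5962,.1155,0])-st['tcp_pos'])
Rm=R.from_quat(st['tool_rot']).as_matrix(); print('tool', Rm.T@d*100, Rm.T@(c-st['tcp_pos'])*100)
cv2.imwrite('pics/w2c.png',cv2.resize(im[130:300,245:400,::-1],None,fx=3.5,fy=3.5,interpolation=2))
np.save('w2cal.npy',np.r_[w['vfov'],w['cx'],w['cy'],np.ravel(w['rvec']),np.ravel(w['tvec'])])
E
```

```text
axis knob [0.59877624 0.11352914 0.15      ] skirt mid [0.59948997 0.11339325 0.101     ] skirt near [0.63291686 0.09054067 0.101     ]
tool [ 0.17817641 20.13151089 -0.08486582] [-0.1454673   5.13150364 -0.06904965]
```

View pics/w2c.png

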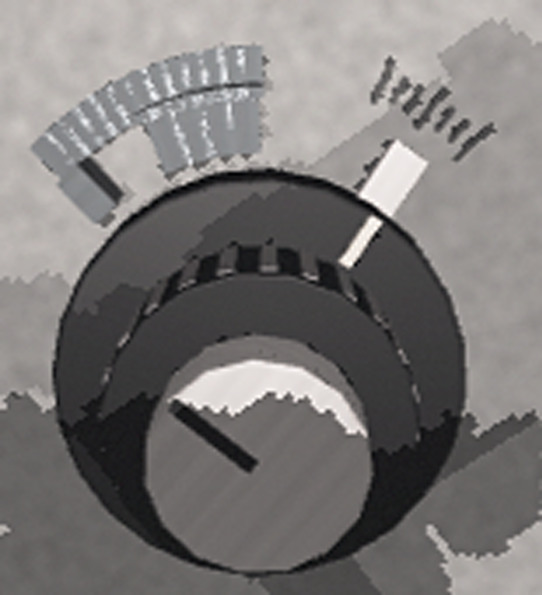

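```bash
python3 - <<'E'
from h import *
v=np.load('w2cal.npy'); w=dict(vfov=v[0],cx=v[1],cy=v[2],rvec=v[3:6],tvec=v[6:9])
P=lambda x,y,z: onz(w,245+(x+.5)/3.5-.5,130+(y+.5)/3.5-.5,z)
c=P(259,465,.15);print(c)
def a(n,x,y,z): 
    d=(P(x,y,z)-c)[:2]; print(n,'r',round(np.hypot(*d)*1e3,1),'ang',round(np.arctan2(d[1],d[0]),3))
a('fine',174,404,.15)
a('nib end mid',412,150,.09);a('nib mid skirt',378,205,.09);a('nib lead',398,140,.09);a('nib trail',427,160,.09)
a('strip start out',265,50,.0915);a('strip start in',262,160,.0915);a('mid',264,105,.0915)
a('strip end',150,125,.0915);a('strip end in',172,175,.0915)
a('stop face',92,152,.0915);a('stop face',122,203,.0915);a('face lo',80,160,.0915);a('face lo',112,208,.0915)
E
```

```text
[0.59855494 0.11427756 0.15      ]
fine r 17.2 ang 0.317
nib end mid r 54.3 ang -1.196
nib mid skirt r 41.5 ang -1.214
nib lead r 54.4 ang -1.132
nib trail r 54.4 ang -1.263
strip start out r 64.4 ang -0.618
strip start in r 43.2 ang -0.612
mid r 53.9 ang -0.617
strip end r 54.5 ang -0.193
strip end in r 43.9 ang -0.191
stop face r 55.8 ang 0.038
stop face r 44.4 ang 0.072
face lo r 56.1 ang 0.09
face lo r 44.9 ang 0.122
```

```bash
python3 -m jog '[[[0,2,-0.1],0],[[0,4,-0.1],0],[[0,6,-0.1],0],[[0,7.5,-0.1],0],[[0,8.8,-0.1],0],[[0,9.5,-0.1],0],[[0,9.7,-0.1],0],[[0,9.7,-0.1],0],[[0,9.7,-0.1],0],[[0,9.7,-0.1],0]]'
python3 - <<'E'
from h import *
st=manip.sense(); print(st['tcp_pos'],st['force'],st['ft_torque'])
E
python3 -m jog '[[[0,0,0],0],[[0,0,0],0],[[0,0,0],0],[[0,0,0],0],[[0,0,0],0],[[0,0,0],0],[[0,0,0],0],[[0,0,0],0],[[0,0,0],0],[[0,0,0],0],[[0,0,0],0],[[0,0,0],0]]' 5 50
python3 - <<'E'
from h import *
st=manip.sense(); print(st['tcp_pos'],st['force'],st['ft_torque'],st['finger_gap']*85.4)
snap('wrist','w3.png')
E
```

```text
t: 5.88
tcp_pos: [0.5985, 0.1146, 0.1053]
tool_rot: [0.211, 0.675, -0.675, -0.21]
force: [0.4, -0.0, 0.6]
finger_gap: 1.001
[0.59854047 0.11461344 0.10534058] [ 0.38822848 -0.03108684  0.62868899] [ 0.02131531  0.03159802 -0.01491206]
t: 6.88
tcp_pos: [0.5981, 0.1146, 0.1044]
tool_rot: [0.211, 0.675, -0.675, -0.211]
force: [1.5, 0.3, 4.2]
finger_gap: 0.657
[0.59811484 0.11463253 0.10440754] [1.54343208 0.31635742 4.23442289] [ 0.17910616 -0.10032157 -0.00072394] 56.079750688326754
```

View pics/w3.png

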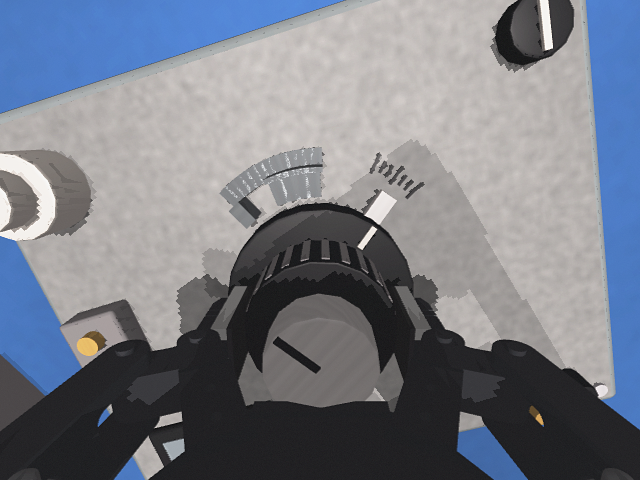

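Firmly gripped: the opening is about 56 mm, the side force is small, and the nib (382,205) and guard are in clear view. Now I press down about 6 mm.

```bash
python3 -m jog '[[[0,0.1,0],0],[[0,0.2,0],0],[[0,0.3,0],0],[[0,0.4,0],0],[[0,0.45,0],0],[[0,0.5,0],0],[[0,0.55,0],0],[[0,0.6,0],0],[[0,0.6,0],0],[[0,0.6,0],0],[[0,0.6,0],0]]'
python3 - <<'E'
from h import *
st=manip.sense(); print(st['tcp_pos'],st['force'],st['ft_torque'],st['finger_gap']*85.4)
E
```

```text
t: 7.85
tcp_pos: [0.5982, 0.1147, 0.099]
tool_rot: [0.211, 0.675, -0.675, -0.21]
force: [0.5, 1.4, 8.0]
finger_gap: 0.661
[0.59815321 0.11465342 0.09895492] [0.5239275  1.41957656 7.98016328] [0.13903757 0.01549931 0.0257518 ] 56.47759455716465
```

```bash
python3 -m jog '[[[0,0.04,0],-0.03],[[0,0.04,0],-0.07],[[0,0.04,0],-0.11],[[0,0.04,0],-0.15],[[0,0.04,0],-0.19],[[0,0.04,0],-0.23],[[0,0.04,0],-0.27],[[0,0.04,0],-0.31],[[0,0.04,0],-0.35],[[0,0.04,0],-0.38],[[0,0.04,0],-0.4],[[0,0.04,0],-0.4],[[0,0.04,0],-0.4]]'
python3 - <<'E'
from h import *
st=manip.sense(); print(st['tcp_pos'],st['force'],st['ft_torque'],st['finger_gap']*85.4)
Rm=R.from_quat(st['tool_rot']).as_matrix();print(np.arctan2(Rm[1,0],Rm[0,0]),st['q'][5], Rm.round(3)[:,1])
w=snap('wrist','w4.png')
E
```

```text
t: 8.93
tcp_pos: [0.5984, 0.1152, 0.0987]
tool_rot: [0.073, 0.704, -0.703, -0.072]
force: [0.8, 2.6, 7.9]
finger_gap: 0.659
[0.59840818 0.1152489  0.09872336] [0.75826225 2.58839134 7.91708197] [ 0.45354849 -0.06850299 -0.21874163] 56.236907183303025
2.9352203915894015 1.7825207489248538 [ 0.002  0.001 -1.   ]
```

View pics/w4.png

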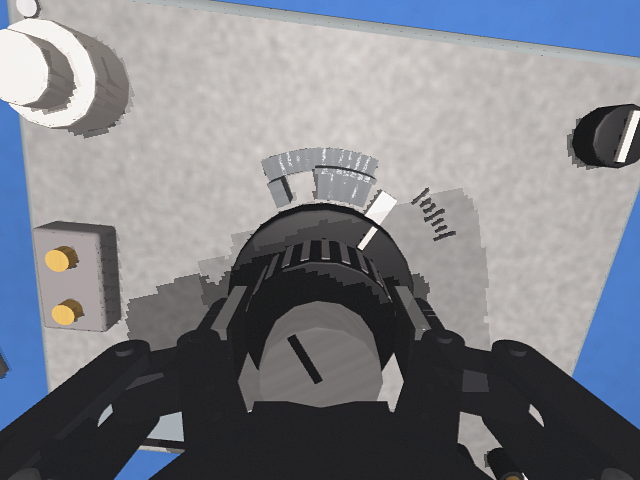

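Nib (380,207) now sits just short of the guard strip (345,185). The torque is about friction level, at 0.22 N m. I press slightly deeper and creep past the guard edge in short calls.

```bash
cat > t.py <<'E'
from h import *
st=manip.sense(); Rm=R.from_quat(st['tool_rot']).as_matrix()
print('z',st['tcp_pos'].round(4),'F',st['force'].round(2),'T',st['ft_torque'].round(3),'turned',round((np.arctan2(Rm[1,0],Rm[0,0])-2.539)%6.2832,4),'t',st['t'])
E
python3 -m jog '[[[0,0.05,0],0],[[0,0.05,0],-0.02],[[0,0.05,0],-0.04],[[0,0.05,0],-0.06],[[0,0.05,0],-0.08],[[0,0.05,0],-0.08]]' >/dev/null; python3 t.py
python3 -m jog '[[[0,0,0],-0.01],[[0,0,0],-0.02],[[0,0,0],-0.02]]'>/dev/null; python3 t.py
python3 -m jog '[[[0,0,0],-0.01],[[0,0,0],-0.02],[[0,0,0],-0.02]]'>/dev/null; python3 t.py
```

```text
z [0.5984 0.1154 0.0984] F [-0.22  2.01  8.54] T [ 0.501 -0.046 -0.17 ] turned 0.4765 t 9.4833
z [0.5985 0.1154 0.0984] F [0.77 3.45 7.85] T [ 0.518 -0.024 -0.199] turned 0.4961 t 9.7333
z [0.5984 0.1155 0.0984] F [-0.18  3.17  8.43] T [ 0.556  0.006 -0.22 ] turned 0.5161 t 9.9833
```

```bash

python3 -m jog '[[[0,0,0],-0.01],[[0,0,0],-0.02],[[0,0,0],-0.02]]'>/dev/null; python3 t.py
python3 -m jog '[[[0,0,0],-0.01],[[0,0,0],-0.02],[[0,0,0],-0.03],[[0,0,0],-0.03]]'>/dev/null; python3 t.py
python3 -m jog '[[[0,0,0],-0.02],[[0,0,0],-0.04],[[0,0,0],-0.06],[[0,0,0],-0.06]]'>/dev/null; python3 t.py
```

```text
z [0.5984 0.1155 0.0984] F [0.77 2.8  8.17] T [ 0.539  0.011 -0.187] turned 0.5361 t 10.2333
z [0.5985 0.1155 0.0984] F [-0.64  3.11  8.44] T [ 0.532  0.045 -0.249] turned 0.566 t 10.5667
z [0.5984 0.1157 0.0984] F [-0.23  3.2   7.78] T [ 0.68   0.002 -0.168] turned 0.6264 t 10.9
```

```bash

python3 -m jog '[[[0,0,-0.03],-0.03],[[0,0,-0.05],-0.06],[[0,0,-0.05],-0.09],[[0,0,-0.05],-0.12],[[0,0,-0.05],-0.15],[[0,0,-0.05],-0.18],[[0,0,-0.05],-0.2],[[0,0,-0.05],-0.2]]'>/dev/null; python3 t.py
python3 -m jog '[[[0,0,0],-0.03],[[0,0,0],-0.06],[[0,0,0],-0.09],[[0,0,0],-0.12],[[0,0,0],-0.15],[[0,0,0],-0.17],[[0,0,0],-0.19],[[0,0,0],-0.2],[[0,0,0],-0.2]]'>/dev/null; python3 t.py
python3 - <<'E'
from h import *
w=snap('wrist','w5.png')
E
```

```text
z [0.5984 0.116  0.0984] F [-0.4   2.77  8.79] T [ 0.58  -0.007 -0.148] turned 0.8265 t 11.5667
z [0.5982 0.1163 0.0984] F [-0.64  4.07  9.4 ] T [ 0.761  0.064 -0.244] turned 1.0259 t 12.3167
```

View pics/w5.png

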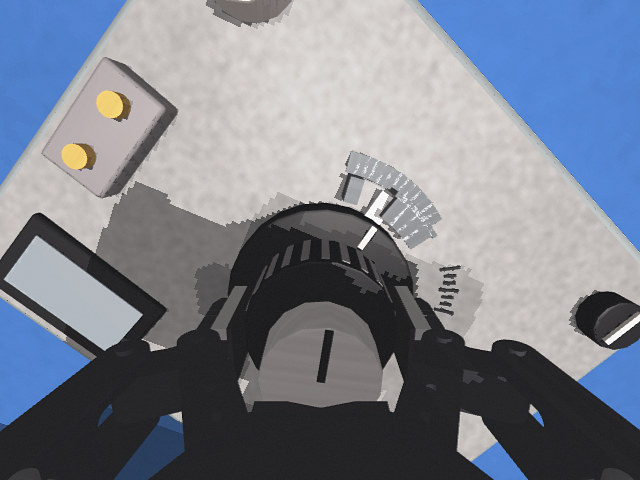

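The picture shows the nib (375,207) in the notch, still partly under the strip, with the stop ahead at (352,188). The ring isn't slipping in the grip. Now I feel for the stop in small steps.

```bash

python3 -m jog '[[[0,0,0],-0.02],[[0,0,0],-0.04],[[0,0,0],-0.06],[[0,0,0],-0.08],[[0,0,0],-0.08]]'>/dev/null; python3 t.py
python3 -m jog '[[[0,0,0],-0.01],[[0,0,0],-0.02],[[0,0,0],-0.02]]'>/dev/null; python3 t.py
python3 -m jog '[[[0,0,0],-0.01],[[0,0,0],-0.01]]'>/dev/null; python3 t.py
python3 -m jog '[[[0,0,0],-0.01],[[0,0,0],-0.01]]'>/dev/null; python3 t.py
python3 -m jog '[[[0,0,0],-0.01],[[0,0,0],-0.01]]'>/dev/null; python3 t.py
```

```text
z [0.5981 0.1165 0.0984] F [-0.04  4.57 10.34] T [ 0.762  0.082 -0.16 ] turned 1.1063 t 12.7833
z [0.5982 0.1164 0.0984] F [-0.08  4.11  8.87] T [ 0.775  0.107 -0.209] turned 1.1258 t 13.0333
z [0.5981 0.1165 0.0984] F [-0.37  4.15  8.2 ] T [ 0.804  0.12  -0.271] turned 1.1358 t 13.2
z [0.5981 0.1165 0.0984] F [-0.24  4.73  8.94] T [ 0.79   0.091 -0.231] turned 1.1459 t 13.3667
z [0.5981 0.1165 0.0984] F [-0.15  4.2   9.77] T [ 0.787  0.108 -0.181] turned 1.1558 t 13.5333
```

```bash

python3 -m jog '[[[0,0,0],-0.01],[[0,0,0],-0.01]]'>/dev/null; python3 t.py
python3 -m jog '[[[0,0,0],-0.01],[[0,0,0],-0.01]]'>/dev/null; python3 t.py
python3 -m jog '[[[0,0,0],-0.01],[[0,0,0],-0.01]]'>/dev/null; python3 t.py
```

```text
z [0.5981 0.1165 0.0984] F [-0.63  4.83  9.64] T [ 0.774  0.11  -0.211] turned 1.1658 t 13.7
z [0.5981 0.1165 0.0984] F [-0.1   4.05  9.28] T [ 0.823  0.117 -0.231] turned 1.1758 t 13.8667
z [0.5981 0.1165 0.0984] F [0.16 4.78 9.27] T [ 0.831  0.132 -0.229] turned 1.1858 t 14.0333
```

```bash

python3 -m jog '[[[0,0,0],-0.01],[[0,0,0],-0.01]]'>/dev/null; python3 t.py
python3 -m jog '[[[0,0,0],0],[[0,0,0],0]]'>/dev/null; python3 t.py
```

```text
z [0.5981 0.1165 0.0984] F [-0.29  4.28  8.31] T [ 0.78   0.101 -0.291] turned 1.1953 t 14.2
z [0.598  0.1165 0.0984] F [-0.16  4.23  9.53] T [ 0.799  0.067 -0.279] turned 1.1951 t 14.3667
```

```bash

python3 -m jog '[[[0,0,0],-0.01],[[0,0,0],-0.01]]'>/dev/null; python3 t.py
python3 -m jog '[[[0,0,0],0]]'>/dev/null; python3 t.py
```

```text
z [0.598  0.1165 0.0984] F [0.04 4.11 9.13] T [ 0.829  0.11  -0.423] turned 1.2049 t 14.5333
z [0.598  0.1165 0.0984] F [0.67 3.57 9.68] T [ 0.774  0.164 -0.391] turned 1.2047 t 14.6167
```

The stop is felt: the torque rises from 0.22 to 0.28 and then 0.41 N m, with contact at a turn of about 1.192, roughly 4 N on it. I back off 0.04 rad, clear of stop and strip, and let the ring up.

```bash

python3 -m jog '[[[0,0,0],0.01],[[0,0,0],0.02],[[0,0,0],0.03],[[0,0,0],0.04],[[0,0,0],0.04],[[0,0,0],0.04]]'>/dev/null; python3 t.py
python3 -m jog '[[[0,-0.1,0],0],[[0,-0.2,0],0],[[0,-0.3,0],0],[[0,-0.3,0],0]]'>/dev/null; python3 t.py
python3 -m jog '[[[0,-0.1,0],0],[[0,-0.2,0],0],[[0,-0.25,0],0],[[0,-0.25,0],0],[[0,-0.25,0],0]]'>/dev/null; python3 t.py
```

```text
z [0.5981 0.1165 0.0984] F [-0.17  4.49  9.56] T [0.828 0.075 0.168] turned 1.1677 t 15.1167
z [0.598  0.1165 0.101 ] F [0.79 4.05 6.73] T [ 0.846 -0.019  0.166] turned 1.1677 t 15.45
z [0.598  0.1164 0.1031] F [1.9  4.72 5.13] T [ 1.04  -0.096  0.234] turned 1.1674 t 15.8667
```

```bash

python3 -m jog '[[[0,-0.05,0],0],[[0,-0.1,0],0],[[0,-0.1,0],0],[[0,-0.1,0],0]]'>/dev/null; python3 t.py
python3 -m jog '[[[0,-0.03,0],0],[[0,-0.03,0],0],[[0,-0.03,0],0]]'>/dev/null; python3 t.py
```

```text
z [0.598  0.1164 0.1039] F [0.96 4.87 3.34] T [ 1.001 -0.158  0.228] turned 1.1674 t 16.2
z [0.598  0.1164 0.1042] F [0.93 5.33 2.66] T [ 0.971 -0.123  0.221] turned 1.1674 t 16.45
```

```bash

python3 -m jog '[[[0,0,0],0],[[0,0,0],0],[[0,0,0],0],[[0,0,0],0],[[0,0,0],0],[[0,0,0],0],[[0,0,0],0],[[0,0,0],0],[[0,0,0],0],[[0,0,0],0]]' 8.54; python3 t.py
python3 -m jog '[[[0,-0.5,0],0],[[0,-1.5,0],0],[[0,-3,0],0],[[0,-5,0],0],[[0,-7,0],0],[[0,-9,0],0],[[0,-10,0],0],[[0,-10,0],0],[[0,-10,0],0]]'; python3 t.py
python3 - <<'E'
from h import *
w=snap('wrist','w6.png'); 
np.save('w6cal.npy',np.r_[w['vfov'],w['cx'],w['cy'],np.ravel(w['rvec']),np.ravel(w['tvec'])])
im=w['frame'][:,:,::-1]
cv2.imwrite('pics/w6c.png',cv2.resize(im[120:300,220:420],None,fx=3,fy=3,interpolation=2))
E
```

```text
t: 17.28
tcp_pos: [0.5978, 0.1151, 0.1043]
tool_rot: [0.197, -0.679, 0.679, -0.197]
force: [-0.2, -0.3, 0.1]
finger_gap: 0.999
z [0.5978 0.1151 0.1043] F [-0.22 -0.25  0.05] T [0.051 0.037 0.042] turned 1.1674 t 17.2833
t: 18.03
tcp_pos: [0.5979, 0.1151, 0.2049]
tool_rot: [0.197, -0.679, 0.679, -0.198]
force: [-0.1, -0.2, -0.1]
finger_gap: 1.003
z [0.5979 0.1151 0.2049] F [-0.15 -0.23 -0.06] T [0.012 0.012 0.019] turned 1.1674 t 18.0333
```

View pics/w6c.png

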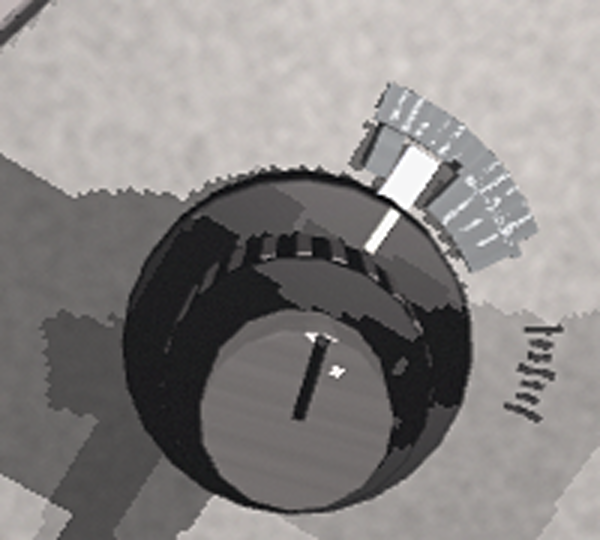

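```bash
python3 - <<'E'
from h import *
v=np.load('w6cal.npy'); w=dict(vfov=v[0],cx=v[1],cy=v[2],rvec=v[3:6],tvec=v[6:9])
P=lambda x,y,z: onz(w,220+(x+.5)/3-.5,120+(y+.5)/3-.5,z)
c=P(297,417,.15);print(c)
def a(n,x,y,z):
    d=(P(x,y,z)-c)[:2]; print(n,round(np.hypot(*d)*1e3,1),round(np.arctan2(d[1],d[0]),3))
a('fine',324,336,.15)
for z in(.09,.083): a('nib mid end',423,154,z)
a('lead',405,145,.09);a('trail',441,163,.09);a('strip end',455,166,.0915)
E
```

```text
[0.59914472 0.11550523 0.15      ]
fine 17.0 0.258
nib mid end 53.6 -0.019
nib mid end 53.5 -0.038
lead 53.2 0.07
trail 54.4 -0.107
strip end 56.0 -0.156
```

The nib stands free between strip and stop, and the knob mark agrees with before within reading noise. I retreat and compare the scene pictures before and after for the fine knob and the bystanders.

```bash
python3 -m jog '[[[0,-3,0],0],[[0,-6,0],0],[[0,-9,0],0],[[3,-10,0],0],[[6,-10,0],0],[[9,-10,0],0],[[12,-10,0],0],[[14,-10,0],0],[[14,-10,0],0],[[14,-10,0],0],[[14,-10,0],0]]'
python3 - <<'E'
from h import *
out=[]
for n,o,(x,y) in(('scene','a.png',(280,255)),('side','b.png',(253,215))):
    s=snap(n,n+'_end.png'); i=cv2.imread('pics/'+o); j=s['frame'][:,:,::-1]
    for k in(i,j): out.append(cv2.resize(k[y:y+100,x:x+100],(300,300),interpolation=2))
cv2.imwrite('pics/cmp.png',np.vstack([np.hstack(out[:2]),np.hstack(out[2:])]))
E
```

```text
t: 19.0
tcp_pos: [0.4801, 0.0403, 0.3037]
tool_rot: [-0.197, 0.679, -0.679, 0.197]
force: [-0.3, -0.4, 0.7]
finger_gap: 0.998
```

View pics/cmp.png

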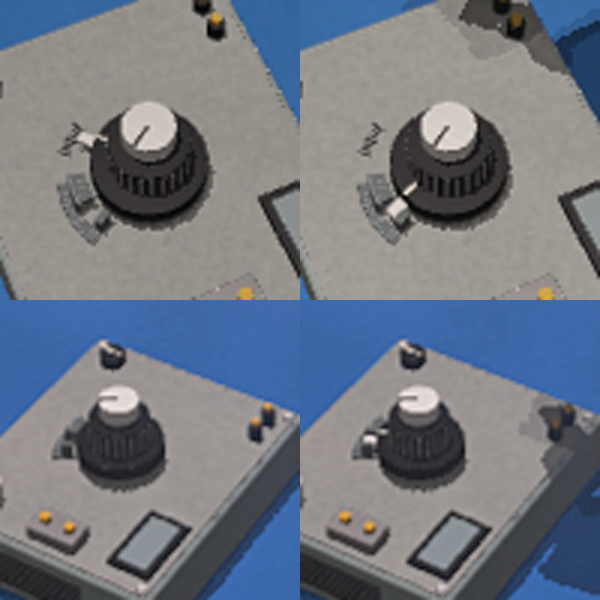

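The fine mark is the same before and after in both views, for example (140,135) in the scene pair. The bystanders in these crops haven't moved, and the nib is up in the notch at (400,207). Handing in.

```bash
python3 -c "
from station import workorder; print(workorder.sign_off())"
```

```text
the job is handed in; nothing more can be done
None
```

The coarse ring is parked: its nib stands in the open notch, clear of guard and stop, and the job was handed in at about 19 s.

- **Press and turn:** I gripped the ring and pressed it about 6 mm down. I then turned it anticlockwise under the guard. The torque stayed at friction level, 0.15 to 0.27 N m, so there was no sign of the nib catching on the guard.
- **End stop:** I felt it at about 1.19 rad of turn, where the torque rose from 0.22 to about 0.4 N m. That is roughly 4 N on the stop. I then backed off about 0.04 rad.
- **Release:** I raised the ring until its spring load fell away, opened the gripper and withdrew. The wrist force read about zero after release.

**Last checks:**
- **Nib:** it lies fully visible between strip and stop, at the angle expected from the turn. Whether the ring is fully up I judged from the force and the pictures, not by measuring its height.
- **Fine knob:** its mark looks unchanged in the scene and side pictures. The wrist-camera readings of it vary between 0.25 and 0.32 rad before and 0.26 after, which is reading noise.
- **Rest of the bench:** what lies near the control looks undisturbed in the same pictures. I did not compare the table items one by one, but the arm stayed well above them.

A side force of about 4 to 5 N from slight mis-centring was present during the turn and went away on release.

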